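# Fetch the keepered section slide and hold it label up over the log book

## Robot

A 7-joint arm with a two-finger parallel gripper is mounted at the origin on a cart in front of the work surface, level with it; the furniture and walls round the work are solid. World frame = base frame: x ahead of the robot, y to its left, z up, the work surface at z = 0. Lengths are in m, angles in rad, forces in N, time in s.
With the tool pointing down it reaches from about 0.425 to 0.925 m from the base axis. Payload 6.8 kg.
Tool frame: the origin (TCP) lies at the very end of the fingers, on their centre line; the grasp point (between the pads) lies 19 mm behind it; z points along the fingers, y is the line along which they close (so a half turn about z gives the same grasp; the last joint's range is limited). The gripper opens to 85 mm and grips with 20 to 120 N. Pads are 22 mm wide; open, the fingers measure 114 mm over their backs; the gripper's body (76 mm by 85 mm) begins 54 mm behind the grasp point. The pads swing forward as they close: fully open they stand 13 mm farther back than shut.
Start: joints at [1.193, 0.477, 0.022, 1.555, -0.011, 1.109, -0.083], TCP at [0.18, -0.651, 0.231] pointing down, gripper open.
Joint ranges: [-2.96, 2.96], [-0.34, 2.1], [-1.41, 1.46], [0.24, 2.44], [-1.37, 4.51], [0.17, 1.92], [-2.96, 2.96]. Speed limits (rad/s): [2.39, 2.39, 3.14, 3.14, 3.14, 3.14, 3.14].

## Interface

Orientations are given as a rotation vector (axis times angle).
In Python, from bench import r gives the robot as it stands.
- The arm moves only by the shell command python3 -m jog 'ROWS' [FORCE]. ROWS is JSON, a list of rows, each an object of numbers: "fingers": the finger opening in m, from 0 to 0.0854; "x", "y", "z": the shift along the tool's x, y, z in m; "rx", "ry", "rz": the turn, a rotation vector about the tool's x, y, z in degrees. In form: [{"fingers": .., "x": .., "y": .., "z": .., "rx": .., "ry": .., "rz": ..}, ...]. A call has 1 to 8 rows; each row shifts and turns the commanded pose from where the row before left it, along the tool's axes as they then stand; what a row does not reach is not made up. A row lasts 1/8 s, in which the tool goes at most 62.5 mm and 10.7 degrees, less where a joint would pass 70% of its speed; a pose out of reach is approached as far as the arm can. A call is refused whole if a number of a shift passes 0.0625 or a number of a turn 10.7, either way. A call with a gripper value outside its range is refused whole. The fingers move at their own pace and stop on an object; FORCE is the grip in N (left out, the last holds). Time passes only in rows, so rows that do not move let the fingers close. It gives the time, the measured TCP pose, the force, the opening and the grip force at its end, in the units of the state.
- r.get_obs(): the state, without advancing time (a new reading comes with each control period).
- r.grab_frame(name): name is "scene" or "side" or "wrist"; returns (picture, depth): 384x512x3 uint8, red, green, blue; 384x512 float32, m along the optical axis (not along the pixel's ray), 0 where there is no reading.
- r.get_calibration(name): a dict with "mtx" (3x3 intrinsics, pixels), "dist" ([k1, k2, p1, p2, k3] as OpenCV has them; the pictures are not rectified), "extrinsics" (4x4, takes a point from camera to world coordinates). Camera axes: x right, y down, z forward; pixel columns grow to the right and rows downward; lengths in m; the calibration is good to about 2 mm. A picture is of the moment at which its call begins: read the wrist's pose just before it. get_calibration takes no time and is no camera call; for the wrist camera it gives the pose at the moment of the call.
- r.hand_in(): hands the job in; it is judged then, once.
Trained networks look in the newest picture that a camera, given by its name, has taken for a name from the list of things; names that differ only in an ending like _2 or _b are one class to them, and where a whole thing is asked for, a point or a joint stands for the part that bears it (a point fixed in the world has none). Each returns a list of dicts, best first, with "score" (0 to 1); they miss things now and then, are a little off and sometimes report something else, mostly with a low value. They report only what shows in the picture. A call takes as long as a camera call.
- r.search_frame(target, camera): "xyz" ([x, y, z] in m, in world coordinates, good to about 4 mm: the middle of the surface that is visible of it).
- r.landmark_of(target, camera): "xyz" ([x, y, z] in m, in world coordinates, good to about 4 mm: a listed point, or the origin of a listed thing).
The state is a dict: "clock": time; "joints": joint angles; "qvel": joint speeds; "tau": joint torques, N m; "tcp_pos": TCP position; "orientation": TCP orientation; "contact_force": force on the tool from outside, world axes, zero at the start; "moment": the same for the moment, N m; "grip_width": finger opening in m; "gripper_force": force on a finger pad.
Only numpy, scipy, OpenCV 4.12 (cv2) and the standard library are available. Lean on these libraries where they do the work, as an engineer would, in place of code of your own. Each camera call takes 0.05 s, during which the arm holds its last target. There are 200 camera calls.

## Task

In the slide rack, turn the keeper knob a quarter turn anticlockwise (seen from above) to its stop so that its bar no longer covers the slide, and leave it so; then lift that slide out, gripping it by its clear end only, and leave the other slide in its slot. The notched corner marks the slide's frosted label end, and the label is on the face that, turned towards you with the notched edge up, has the notch at its upper left. Finish while still holding the slide still in the air, 10 to 20 cm above the middle of the log book with its label end, the slide tipped at least halfway to level so that the label face looks up; do not disturb the other things on the bench.

Things in the scene. Friction and masses are not known exactly. Their poses are not given: they have to be found in the camera images.
- rack: fixed grey rack, base 124 (x) x 158 (y) x 8 mm, origin centre of underside; place and yaw vary. Two slots along its x at y = +58 and -58 mm: floor at z = 8, rails to z = 26; 1 mm play each side of a slide, 1.5 mm at each end. A slide in it reaches z = 48, so 22 mm stand free. The keeper's post is at the centre
- keeper (a joint): keeper knob on the rack's vertical axis (rad), grows anticlockwise from above, 0 to 1.65 (stop). Starts at 0 to 0.25, its bar over the slide in the y = +58 slot, which cannot be lifted then; from 0.95 the bar is clear; at 1.57 it points along the rack's -x, between the slides. At least 1.2 wanted. Stays where left (friction 0.06 N m)
- keeper_grip (a point): on the keeper's axis, 68.5 mm above the bench, in the black wing to be gripped: 12 mm thick, 34 mm long along this point's y (the way the bar points), from z = 57 to z = 78.5 mm above the bench. This point turns with the knob
- keeper_bar_tip (a point): tip of the keeper's bar, 70 mm from the axis, bar 12 mm wide and 5 mm thick, its underside 50.5 mm above the bench
- keeper_slot (a point): middle of the floor of the slot under the keeper's bar (rack y = +58 mm, z = 8 mm): the slide standing here at the start is the wanted one
- open_slot (a point): middle of the floor of the other slot (rack y = -58 mm, z = 8 mm): the slide standing here must stay
- slide_a: one of two twin aluminium-framed slides, 90 (x) x 8 (y) x 40 (z) mm, 35 to 70 g, standing on its long edge; origin mid that edge. Clear end x = -45, label end x = +45, with a 12 mm square notch in its top corner (x 33..45, z 28..40). +y points out of the label face (matt 24 x 24 mm patch); a window shows on both faces. Which twin is in which slot varies; they face opposite ways
- slide_b: one of two twin aluminium-framed slides, 90 (x) x 8 (y) x 40 (z) mm, 35 to 70 g, standing on its long edge; origin mid that edge. Clear end x = -45, label end x = +45, with a 12 mm square notch in its top corner (x 33..45, z 28..40). +y points out of the label face (matt 24 x 24 mm patch); a window shows on both faces. Which twin is in which slot varies; they face opposite ways
- slide_a_label (a point): centre of slide_a's label patch, on its +y face: 26 mm from the origin along x, 4 along y, 15 along z
- slide_b_label (a point): centre of slide_b's label patch, on its +y face: 26 mm from the origin along x, 4 along y, 15 along z
- log_book: closed blue log book lying flat, 210 (its x) x 152 (y) x 14 mm, loose, origin at the centre of its underside
- test_board: bystander: small green populated circuit board, 60 x 90 x 15 mm, loose
- marker: bystander: black and white marker pen, 135 mm long, 17 mm thick, loose
- side_cutter: bystander: small yellow-handled side cutter, 120 x 39 x 10 mm, loose

How it is judged:
On the way, in this order (a step that is already met when the one before it is completed fails the run):
1. the keeper is turned a quarter turn (at least 1.2 rad) while both slides still stand in their slots (value of joint keeper above 1.2 rad and ((distance between slide_a and keeper_slot below 0.006 m and distance between slide_b and open_slot below 0.006 m) or (distance between slide_b and keeper_slot below 0.006 m and distance between slide_a and open_slot below 0.006 m))), for 0.2 s.
2. the slide from under the keeper is lifted clear of the rack in the fingers, the other still in the open slot (((height (world z) of slide_a above 0.06 m and contact force between slide_a and the fingers above 1 N and contact force between slide_a and rack below 0.05 N and distance between slide_b and open_slot below 0.006 m) or (height (world z) of slide_b above 0.06 m and contact force between slide_b and the fingers above 1 N and contact force between slide_b and rack below 0.05 N and distance between slide_a and open_slot below 0.006 m))), for 0.2 s.
At the end, for the whole second after the job is handed in: Keeper open (1.2 rad or more). Its slide held still in the fingers by the clear half, label normal within 55 degrees of up, label centre within 75 mm (level) of the book's centre, 60 to 300 mm above the bench, off the book. Other slide upright in the open slot within 6 mm (value of joint keeper above 1.2 rad and ((contact force between slide_a and the fingers above 1 N and x of the grasp point in the frame of slide_a below -0.008 m and angle between slide_a's own y axis and vertical below 0.96 rad and horizontal distance between slide_a_label and log_book below 0.075 m and height (world z) of slide_a_label between 0.06 and 0.3 m and contact force between slide_a and log_book below 0.05 N and linear speed of slide_a below 0.03 m/s and distance between slide_b and open_slot below 0.006 m and angle between slide_b's own z axis and vertical below 0.15 rad) or (contact force between slide_b and the fingers above 1 N and x of the grasp point in the frame of slide_b below -0.008 m and angle between slide_b's own y axis and vertical below 0.96 rad and horizontal distance between slide_b_label and log_book below 0.075 m and height (world z) of slide_b_label between 0.06 and 0.3 m and contact force between slide_b and log_book below 0.05 N and linear speed of slide_b below 0.03 m/s and distance between slide_a and open_slot below 0.006 m and angle between slide_a's own z axis and vertical below 0.15 rad))); the arm keeps its last pose, push and grip.
It fails at once if a bystander or the log book is shifted by more than 20 mm (distance of any of test_board, marker, side_cutter, log_book from where it was at the start of the episode above 0.02 m).
It also fails if it takes over 51 s, if anything falls off the work surface, if the arm or the gripper's body presses on something with over 40 N, if the wrist force passes 120 N, or if a joint passes its speed limit or range.

## Working session

There is one attempt and no reset: what is moved stays moved. The work goes in short steps, Python scripts to look and compute and a shell command to move; the robot and the scene stay as the last step left them, time stands still between calls to the robot, and variables do not carry over. Pictures are saved under pics/ and viewed, at most 10 in all, crops included, and the job is handed in when it is done.

```bash
mkdir -p pics; ls; cat > h.py <<'E'
import numpy as np, cv2
from scipy.spatial.transform import Rotation as R
from bench import r
def snap(cam,fn=None):
    c=r.get_calibration(cam); p,d=r.grab_frame(cam)
    if fn: cv2.imwrite('pics/'+fn,cv2.cvtColor(p,cv2.COLOR_RGB2BGR))
    return c,p,d
def px2w(c,d,u,v):
    """depth pixels -> world"""
    uv=np.stack([np.ravel(u),np.ravel(v)],1).astype(float)
    n=cv2.undistortPoints(uv[:,None],c['mtx'],np.array(c['dist'],float))[:,0]
    z=d[np.ravel(v).astype(int),np.ravel(u).astype(int)]
    P=np.c_[n*z[:,None],z,np.ones(len(z))]
    return (np.array(c['extrinsics'])@P.T).T[:,:3]
def cloud(c,d):
    v,u=np.nonzero(d>0); return px2w(c,d,u,v),u,v
def pose():
    o=r.get_obs(); return np.array(o['tcp_pos']),R.from_rotvec(o['orientation'])
E
python3 - <<'E'
from h import *
np.set_printoptions(precision=3,suppress=True)
for cam in('scene','side'):
    snap(cam,cam+'0.png')
    for t in('keeper_grip','keeper_bar_tip','keeper_slot','open_slot','rack','log_book','slide_a_label','slide_a','test_board','marker','side_cutter'):
        print(cam,t,[(np.round(k['xyz'],3).tolist(),round(k['score'],2)) for k in r.landmark_of(t,cam)][:3])
print(r.get_obs())
E
```

```text
pics
scene keeper_grip [([0.58, 0.083, 0.069], 0.65)]
scene keeper_bar_tip [([0.576, 0.154, 0.054], 0.51)]
scene keeper_slot [([0.576, 0.142, 0.005], 0.86)]
scene open_slot [([0.573, 0.026, 0.008], 0.67)]
scene rack [([0.572, 0.082, -0.001], 0.6)]
scene log_book [([0.477, -0.234, -0.005], 0.64)]
scene slide_a_label [([0.644, -0.158, -0.002], 0.75), ([0.606, 0.14, 0.023], 0.73), ([0.486, 0.464, 0.0], 0.3)]
scene slide_a [([0.568, 0.02, 0.004], 0.52), ([0.574, 0.139, 0.009], 0.43)]
scene test_board [([0.643, -0.156, -0.004], 0.62)]
scene marker [([0.472, -0.45, -0.001], 0.51), ([0.573, 0.084, 0.003], 0.3)]
scene side_cutter []
side keeper_grip [([0.574, 0.079, 0.068], 0.54)]
side keeper_bar_tip [([0.577, 0.146, 0.049], 0.64)]
side keeper_slot [([0.577, 0.139, 0.006], 0.59), ([0.575, 0.082, -0.003], 0.28)]
side open_slot [([0.57, 0.024, 0.003], 0.63)]
side rack [([0.576, 0.083, -0.001], 0.65)]
side log_book [([0.477, -0.231, 0.004], 0.68)]
side slide_a_label [([0.605, 0.142, 0.025], 0.62), ([0.58, 0.149, 0.049], 0.49)]
side slide_a [([0.58, 0.142, 0.006], 0.65), ([0.571, 0.027, 0.009], 0.45)]
side test_board [([0.646, -0.156, -0.004], 0.69)]
side marker [([0.471, -0.447, -0.003], 0.64)]
side side_cutter []
{'clock': 1.2, 'joints': array([ 1.193,  0.477,  0.022,  1.555, -0.012,  1.109, -0.083]), 'qvel': array([ 0.002, -0.002,  0.001, -0.001,  0.001,  0.   ,  0.001]), 'tau': array([  0.   , -59.634,   1.607, -28.155,   0.013,   0.002,   0.   ]), 'tcp_pos': array([ 0.18 , -0.651,  0.231]), 'orientation': array([3.113, 0.422, 0.   ]), 'contact_force': array([-0.185, -0.537,  0.193]), 'moment': array([ 0.01 , -0.04 , -0.067]), 'gripper_force': 0.0, 'grip_width': 0.08514255493190973}
```

View pics/scene0.png

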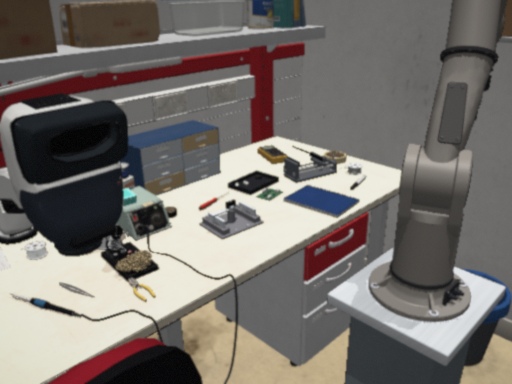

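View pics/side0.png

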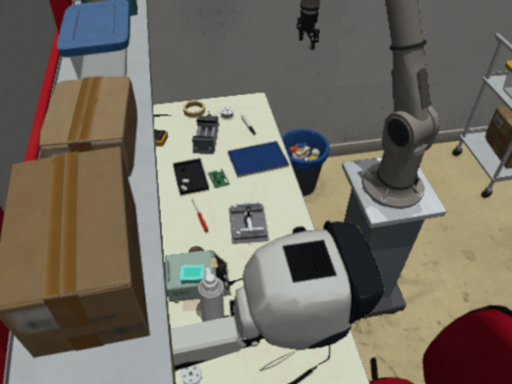

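The pictures show the rack at about (245,220) in side and (230,218) in scene, with the book at (258,158) in side. The rack is near (0.575, 0.083), almost unrotated. I'll move above it for a close look.

```bash
python3 -m jog '[{"x":0.041,"y":-0.043,"z":-0.003},{"x":0.041,"y":-0.043,"z":-0.003},{"x":0.041,"y":-0.043,"z":-0.003},{"x":0.041,"y":-0.043,"z":-0.003},{"x":0.041,"y":-0.043,"z":-0.003},{"x":0.041,"y":-0.043,"z":-0.003},{"x":0.041,"y":-0.043,"z":-0.003},{"x":0.041,"y":-0.043}]'
```

```text
validation failed for argument at $[0]...
```

```bash
python3 -m jog '[{"x":0.041,"y":-0.043},{"x":0.041,"y":-0.043},{"x":0.041,"y":-0.043},{"x":0.041,"y":-0.043},{"x":0.041,"y":-0.043},{"x":0.041,"y":-0.043},{"rz":-10.3},{"rz":-10.3}]'; python3 -m jog '[{"rz":-10.3},{"rz":-10.3},{"rz":-10.3},{"rz":-10.3},{"rz":-10.3},{}]'; python3 - <<'E'
from h import *
snap('wrist','w0.png'); print(r.get_obs())
for t in('keeper_grip','keeper_bar_tip','keeper_slot','open_slot','rack','slide_a_label','slide_a'):
        print(t,[(np.round(k['xyz'],3).tolist(),round(k['score'],2)) for k in r.landmark_of(t,'wrist')][:3])
E
```

```text
{'clock': 1.25, 'joints': array([ 1.192882  ,  0.47700475,  0.02235784,  1.55542098, -0.01150562,
        1.10930139, -0.08311433]), 'qvel': array([-0.00117018,  0.00066449, -0.00073778, -0.00018436,  0.00115572,
        0.00197791,  0.00013215]), 'tau': array([ 9.50358367e-05, -5.96315825e+01,  1.60637140e+00, -2.81540912e+01,
        1.24241677e-02,  1.57395662e-03,  1.22481967e-05]), 'tcp_pos': array([ 0.17995601, -0.65057288,  0.23129502]), 'orientation': array([-3.11303354e+00, -4.22535929e-01, -5.55923005e-05]), 'contact_force': array([0.09196438, 1.25956769, 0.32264669]), 'moment': array([ 0.01980179, -0.01450413,  0.00329334]), 'gripper_force': 0.0, 'grip_width': 0.08542886253709418}
keeper_grip []
keeper_bar_tip []
keeper_slot []
open_slot []
rack []
slide_a_label []
slide_a []validation failed for argument at $[0]...
validation failed for argument at $[0]...
```

View pics/w0.png

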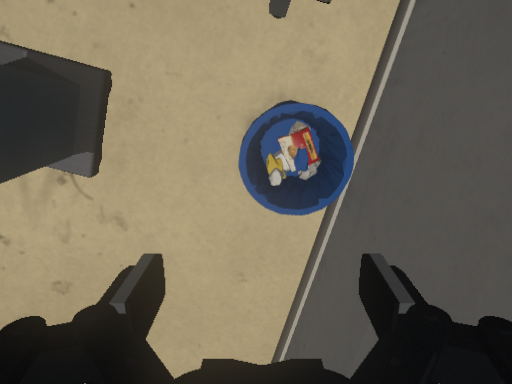

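The wrist view shows only floor and a bin because the rows were refused; probably every key is required in each row. Resending in full form.

```bash
python3 -m jog '[{"fingers":0.085,"x":0.041,"y":-0.043,"z":-0.003,"rx":0,"ry":0,"rz":0},{"fingers":0.085,"x":0.041,"y":-0.043,"z":-0.003,"rx":0,"ry":0,"rz":0},{"fingers":0.085,"x":0.041,"y":-0.043,"z":-0.003,"rx":0,"ry":0,"rz":0},{"fingers":0.085,"x":0.041,"y":-0.043,"z":-0.003,"rx":0,"ry":0,"rz":0},{"fingers":0.085,"x":0.041,"y":-0.043,"z":-0.003,"rx":0,"ry":0,"rz":0},{"fingers":0.085,"x":0.041,"y":-0.043,"z":-0.003,"rx":0,"ry":0,"rz":0},{"fingers":0.085,"x":0.041,"y":-0.043,"z":-0.003,"rx":0,"ry":0,"rz":0},{"fingers":0.085,"x":0.041,"y":-0.043,"z":0,"rx":0,"ry":0,"rz":0}]'
```

```text
clock: 2.6
tcp_pos: [0.4053, -0.23, 0.253]
orientation: [3.112, 0.422, 0.002]
contact_force: [-0.1, -1.2, -0.2]
grip_width: 0.0856
gripper_force: 0.0
```

```bash
python3 -m jog '[{"fingers":0.085,"x":0.041,"y":-0.043,"z":0,"rx":0,"ry":0,"rz":0},{"fingers":0.085,"x":0.041,"y":-0.043,"z":0,"rx":0,"ry":0,"rz":0},{"fingers":0.085,"x":0.041,"y":-0.043,"z":0,"rx":0,"ry":0,"rz":0},{"fingers":0.085,"x":0.041,"y":-0.043,"z":0,"rx":0,"ry":0,"rz":0},{"fingers":0.085,"x":0.041,"y":-0.043,"z":0,"rx":0,"ry":0,"rz":0},{"fingers":0.085,"x":0.041,"y":-0.043,"z":0,"rx":0,"ry":0,"rz":0},{"fingers":0.085,"x":0,"y":0,"z":0,"rx":0,"ry":0,"rz":-10.3},{"fingers":0.085,"x":0,"y":0,"z":0,"rx":0,"ry":0,"rz":-10.3}]'; python3 -m jog '[{"fingers":0.085,"x":0,"y":0,"z":0,"rx":0,"ry":0,"rz":-10.3},{"fingers":0.085,"x":0,"y":0,"z":0,"rx":0,"ry":0,"rz":-10.3},{"fingers":0.085,"x":0,"y":0,"z":0,"rx":0,"ry":0,"rz":-10.3},{"fingers":0.085,"x":0,"y":0,"z":0,"rx":0,"ry":0,"rz":-10.3},{"fingers":0.085,"x":0,"y":0,"z":0,"rx":0,"ry":0,"rz":-10.3},{"fingers":0.085,"x":0,"y":0,"z":0,"rx":0,"ry":0,"rz":0}]'; python3 - <<'E'
from h import *
snap('wrist','w1.png'); print(r.get_obs()['joints'])
for t in('keeper_grip','keeper_bar_tip','keeper_slot','open_slot','rack','slide_a_label','slide_a'):
        print(t,[(np.round(k['xyz'],3).tolist(),round(k['score'],2)) for k in r.landmark_of(t,'wrist')][:3])
E
```

```text
clock: 3.6
tcp_pos: [0.5729, 0.0838, 0.2522]
orientation: [-2.983, -0.984, 0.0]
contact_force: [1.3, 0.1, 0.1]
grip_width: 0.0848
gripper_force: 0.0
clock: 4.35
tcp_pos: [0.5728, 0.0824, 0.2523]
orientation: [-2.27, -2.171, -0.0]
contact_force: [0.4, -0.2, 1.5]
grip_width: 0.0851
gripper_force: 0.0
[ 0.29323369  0.38110523 -0.69648265  1.73134453  0.26734342  1.12619842
 -0.5308429 ]
keeper_grip [([0.576, 0.082, 0.07], 0.76), ([0.576, 0.139, 0.011], 0.38)]
keeper_bar_tip [([0.579, 0.156, 0.052], 0.77)]
keeper_slot []
open_slot [([0.57, 0.024, 0.004], 0.59)]
rack [([0.575, 0.081, -0.0], 0.61)]
slide_a_label [([0.606, 0.143, 0.022], 0.66)]
slide_a [([0.581, 0.138, 0.01], 0.86), ([0.572, 0.024, 0.004], 0.85)]
```

View pics/w1.png

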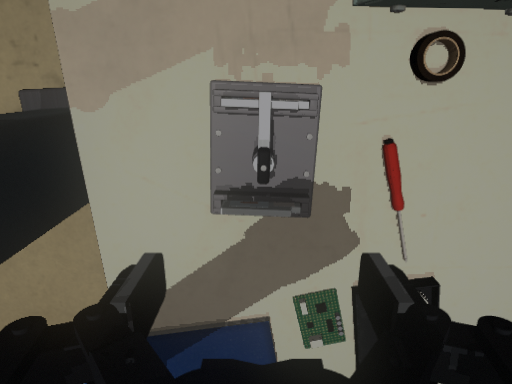

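The wrist view shows the rack (210-320, 80-217), with the bar (265,92-150) over the upper slide at row 103 and the wing at (263,163). Next I'll measure by depth.

```bash
python3 - <<'E'
from h import *
np.set_printoptions(precision=4,suppress=True)
c,p,d=snap('wrist'); P,u,v=cloud(c,d)
m=(abs(P[:,0]-.575)<.1)&(abs(P[:,1]-.083)<.12); P=P[m]
def pca(Q,n):
    a=cv2.minAreaRect((Q[:,:2]*1000).astype(np.float32)); print(n,len(Q),Q.mean(0),a)
z=P[:,2]
pca(P[(z>.0045)&(z<.06)],'rack')
pca(P[(z>.066)&(z<.09)],'wing')
pca(P[(z>.051)&(z<.062)&(P[:,1]>.1)],'bar')
for s in(1,-1):
    Q=P[(z>.036)&(z<.0515)&(abs(P[:,1]-.082-.058*s)<.015)&(abs(P[:,0]-.578)>.009)]
    pca(Q,'slide%d'%s)
    for x in np.arange(.52,.64,.006):
        q=P[(abs(P[:,0]-x)<.003)&(abs(P[:,1]-.082-.058*s)<.012)]
        print(round(x,3),len(q),np.sort(q[:,2])[-4:],q[q[:,2]>.025][:,1].mean() if len(q) else 0)
E
```

```text
rack 13640 [0.5765 0.0899 0.0183] ((576.392578125, 82.13252258300781), (158.20709228515625, 123.919921875), 84.92776489257812)
wing 434 [0.5763 0.0835 0.0779] ((576.2786865234375, 82.38719177246094), (33.49069595336914, 11.693445205688477), 87.25263977050781)
bar 646 [0.5793 0.1265 0.0555] ((579.2377319335938, 126.0885009765625), (51.73450469970703, 11.925825119018555), 87.2461929321289)
slide1 562 [0.5772 0.1406 0.0468] ((581.2793579101562, 139.93060302734375), (8.369000434875488, 88.9165267944336), 84.815673828125)
0.52 90 [0.0092 0.0092 0.0092 0.0093] nan
0.526 82 [0.0273 0.0273 0.0274 0.0274] 0.14155078954719685
0.532 114 [0.0273 0.0274 0.0274 0.0281] 0.14256882281967914
0.538 107 [0.0488 0.0489 0.0489 0.0495] 0.14166199043618244
0.544 127 [0.0488 0.0489 0.0494 0.0504] 0.14243081229363086
0.55 122 [0.049  0.0491 0.0491 0.0494] 0.14179684935979361
0.556 122 [0.0488 0.0491 0.0493 0.0498] 0.14179144881785377
0.562 130 [0.0489 0.0491 0.0491 0.0491] 0.14137725164138001
0.568 129 [0.0491 0.0492 0.0494 0.0495] 0.14171977197229
0.574 135 [0.0567 0.0567 0.0567 0.057 ] 0.1400202976805607
0
[... 1297 characters left out ...]
 0.0493] 0.027834261696908023
0.58 135 [0.049  0.0491 0.0494 0.0503] 0.027074335416899648
0.586 127 [0.0492 0.0494 0.0494 0.0501] 0.02684458012586173
0.592 136 [0.049  0.049  0.0491 0.0497] 0.026377707002388166
0.598 138 [0.0489 0.0489 0.0489 0.049 ] 0.026240533843067154
0.604 129 [0.0485 0.0489 0.0492 0.0495] 0.02532200908079222
0.61 120 [0.0372 0.0372 0.0373 0.0373] 0.02404694429408129
0.616 114 [0.0369 0.0369 0.0375 0.0377] 0.023772116747918976
0.622 124 [0.0274 0.0275 0.0277 0.0277] 0.021774427301481224
0.628 69 [0.0268 0.0269 0.0269 0.0269] 0.024765560256685117
0.634 73 [0.0085 0.0086 0.0086 0.0086] nan<stdin>:16: RuntimeWarning: Mean of empty slice.
  ret = ret.dtype.type(ret / rcount)
```

```bash
python3 -m jog '[{"fingers":0.04,"x":0,"y":0.0036,"z":0.048,"rx":0,"ry":0,"rz":0},{"fingers":0.04,"x":0,"y":0,"z":0.048,"rx":0,"ry":0,"rz":0},{"fingers":0.04,"x":0,"y":0,"z":0.048,"rx":0,"ry":0,"rz":0},{"fingers":0.04,"x":0,"y":0,"z":0.048,"rx":0,"ry":0,"rz":0},{"fingers":0.04,"x":0,"y":0,"z":0,"rx":0,"ry":0,"rz":0},{"fingers":0.0,"x":0,"y":0,"z":0,"rx":0,"ry":0,"rz":0},{"fingers":0.0,"x":0,"y":0,"z":0,"rx":0,"ry":0,"rz":0},{"fingers":0.0,"x":0,"y":0,"z":0,"rx":0,"ry":0,"rz":0}]' 40
```

```text
clock: 5.8
tcp_pos: [0.5745, 0.083, 0.0628]
orientation: [-2.268, -2.173, 0.004]
contact_force: [-10.7, -0.6, 9.1]
grip_width: 0.0113
gripper_force: 60.4
```

```bash
python3 -m jog '[{"fingers":0.0,"x":0,"y":-0.0015,"z":0,"rx":0,"ry":0,"rz":-10},{"fingers":0.0,"x":0,"y":0,"z":0,"rx":0,"ry":0,"rz":-10.3},{"fingers":0.0,"x":0,"y":0,"z":0,"rx":0,"ry":0,"rz":-10.3},{"fingers":0.0,"x":0,"y":0,"z":0,"rx":0,"ry":0,"rz":-10.3}]'; python3 -m jog '[{"fingers":0.0,"x":0,"y":0,"z":0,"rx":0,"ry":0,"rz":-10.3},{"fingers":0.0,"x":0,"y":0,"z":0,"rx":0,"ry":0,"rz":-10.3},{"fingers":0.0,"x":0,"y":0,"z":0,"rx":0,"ry":0,"rz":-10.3},{"fingers":0.0,"x":0,"y":0,"z":0,"rx":0,"ry":0,"rz":-10.3},{"fingers":0.0,"x":0,"y":0,"z":0,"rx":0,"ry":0,"rz":-10.3},{"fingers":0.0,"x":0,"y":0,"z":0,"rx":0,"ry":0,"rz":0},{"fingers":0.0,"x":0,"y":0,"z":0,"rx":0,"ry":0,"rz":0}]'; python3 -c "
from h import *
o=r.get_obs();print(o['joints'],o['moment'],pose()[1].as_matrix())"
```

```text
clock: 6.3
tcp_pos: [0.5744, 0.083, 0.0629]
orientation: [1.358, 2.832, -0.001]
contact_force: [-7.1, 0.2, 2.8]
grip_width: 0.0111
gripper_force: 59.2
clock: 7.18
tcp_pos: [0.5743, 0.083, 0.0629]
orientation: [0.002, 3.141, -0.001]
contact_force: [-7.2, 0.0, 5.5]
grip_width: 0.0107
gripper_force: 59.7
[ 0.43701358  0.74056601 -0.94951356  1.86898916  0.74957786  0.93723525
  0.70220378] [0.18967942 1.66907724 0.0254476 ] [[-9.99999194e-01  1.25452538e-03  1.94690581e-04]
 [ 1.25442124e-03  9.99999071e-01 -5.34102169e-04]
 [-1.95360445e-04 -5.33857515e-04 -9.99999838e-01]]
```

```bash
python3 -m jog '[{"fingers":0.04,"x":0,"y":0,"z":0,"rx":0,"ry":0,"rz":0},{"fingers":0.04,"x":0,"y":0,"z":0,"rx":0,"ry":0,"rz":0},{"fingers":0.04,"x":0,"y":0,"z":-0.05,"rx":0,"ry":0,"rz":0},{"fingers":0.04,"x":0,"y":0,"z":-0.05,"rx":0,"ry":0,"rz":0},{"fingers":0.04,"x":0.0244,"y":0.05,"z":0,"rx":0,"ry":0,"rz":0},{"fingers":0.04,"x":0,"y":0.010,"z":0,"rx":0,"ry":0,"rz":5.07},{"fingers":0.04,"x":0,"y":0,"z":0,"rx":0,"ry":0,"rz":0}]'; python3 - <<'E'
from h import *
np.set_printoptions(precision=4,suppress=True)
c,p,d=snap('wrist','w2.png'); P,u,v=cloud(c,d); print(r.get_obs()['tcp_pos'])
m=(abs(P[:,0]-.575)<.1)&(abs(P[:,1]-.083)<.12); P=P[m]; z=P[:,2]
for n,Q in(('wing',P[(z>.066)&(z<.09)]),('bar',P[(z>.051)&(z<.062)&(P[:,1]<.12)]),('slide',P[(z>.04)&(z<.0515)&(P[:,1]>.125)&(P[:,1]<.155)])):
    print(n,len(Q),Q[:,0].min() if len(Q) else 0,cv2.minAreaRect((Q[:,:2]*1000).astype(np.float32)) if len(Q) else 0)
E
```

```text
clock: 8.05
tcp_pos: [0.5509, 0.1435, 0.1613]
orientation: [0.136, 3.137, 0.0]
contact_force: [-0.5, -0.1, 0.2]
grip_width: 0.0401
gripper_force: 0.0
[0.551  0.1423 0.1608]
wing 840 0.5591045077007979 ((575.9500122070312, 82.29145812988281), (33.67985916137695, 12.46874713897705), 0.2744826376438141)
bar 1283 0.5063692309502709 ((548.558837890625, 84.53400421142578), (21.84709358215332, 84.05914306640625), 85.40573120117188)
slide 938 0.5363481584548773 ((575.3948364257812, 140.3487091064453), (8.408941268920898, 78.06774139404297), 85.19827270507812)
```

View pics/w2.png

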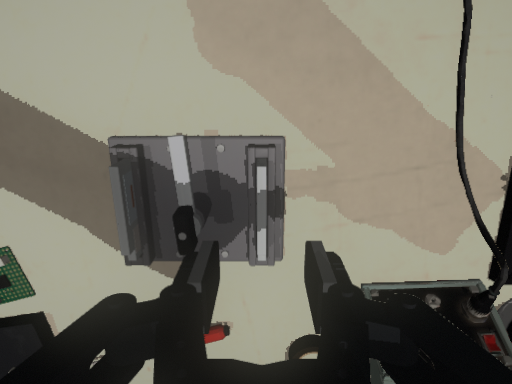

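The view shows the bar (180,137-190) pointing along -x, between the slides. The wanted slide (262,165-262) is free and the fingers are straddling its line. I'll descend and grip.

```bash
python3 -m jog '[{"fingers":0.036,"x":0,"y":0,"z":0.05,"rx":0,"ry":0,"rz":0},{"fingers":0.036,"x":0,"y":0,"z":0.05,"rx":0,"ry":0,"rz":0},{"fingers":0.036,"x":0,"y":0,"z":0.031,"rx":0,"ry":0,"rz":0},{"fingers":0.036,"x":0,"y":0,"z":0,"rx":0,"ry":0,"rz":0},{"fingers":0.0,"x":0,"y":0,"z":0,"rx":0,"ry":0,"rz":0},{"fingers":0.0,"x":0,"y":0,"z":0,"rx":0,"ry":0,"rz":0},{"fingers":0.0,"x":0,"y":0,"z":0,"rx":0,"ry":0,"rz":0}]' 40
```

```text
clock: 8.98
tcp_pos: [0.5518, 0.1428, 0.031]
orientation: [0.14, 3.136, 0.001]
contact_force: [0.3, -0.3, 7.1]
grip_width: 0.0069
gripper_force: 42.3
```

Gripped, 7 mm wide with low force. Lifting straight up.

```bash
python3 -m jog '[{"fingers":0.0,"x":0,"y":0,"z":-0.015,"rx":0,"ry":0,"rz":0},{"fingers":0.0,"x":0,"y":0,"z":-0.015,"rx":0,"ry":0,"rz":0},{"fingers":0.0,"x":0,"y":0,"z":-0.05,"rx":0,"ry":0,"rz":0},{"fingers":0.0,"x":0,"y":0,"z":-0.06,"rx":0,"ry":0,"rz":0},{"fingers":0.0,"x":0,"y":0,"z":-0.06,"rx":0,"ry":0,"rz":0},{"fingers":0.0,"x":0,"y":0,"z":0,"rx":0,"ry":0,"rz":0},{"fingers":0.0,"x":0,"y":0,"z":0,"rx":0,"ry":0,"rz":0}]'; python3 - <<'E'
from h import *
o=r.get_obs();print(o['joints'],o['tcp_pos'],o['grip_width'])
for cam in('scene','side'):
    c,p,d=snap(cam,cam+'1.png')
    print(cam,np.array(c['extrinsics'])[:3,3])
    for t in('slide_a','slide_a_label','keeper_bar_tip','log_book'): print(t,[(np.round(k['xyz'],3).tolist(),round(k['score'],2)) for k in r.landmark_of(t,cam)][:3])
    K=np.array(c['mtx']); E=np.linalg.inv(c['extrinsics'])
    q,_=cv2.projectPoints(np.array([[.58,.14,.18]]),cv2.Rodrigues(E[:3,:3])[0],E[:3,3],K,np.array(c['dist'],float)); q=q.ravel().astype(int)
    cr=p[max(q[1]-40,0):q[1]+40,max(q[0]-50,0):q[0]+50]
    cv2.imwrite('pics/crop_%s.png'%cam,cv2.resize(cv2.cvtColor(cr,cv2.COLOR_RGB2BGR),None,fx=4,fy=4,interpolation=cv2.INTER_CUBIC))
a,b=[cv2.imread('pics/crop_%s.png'%k) for k in('scene','side')]
cv2.imwrite('pics/crops.png',np.hstack([a,b]))
E
```

```text
clock: 9.85
tcp_pos: [0.55, 0.142, 0.2293]
orientation: [0.14, 3.138, -0.002]
contact_force: [-1.1, -0.4, -0.1]
grip_width: 0.0069
gripper_force: 41.2
[ 0.4515273   0.52653077 -1.09921717  1.76602833  0.5089892   1.16905087
  0.67997302] [0.55002949 0.14202191 0.22934566] 0.006937996441869195
scene [-0.38480726  0.90364566  0.66157227]
slide_a [([0.574, 0.14, 0.207], 0.73), ([0.567, 0.022, 0.002], 0.49)]
slide_a_label [([0.602, 0.141, 0.221], 0.78), ([0.483, 0.466, 0.002], 0.66)]
keeper_bar_tip [([0.504, 0.086, 0.054], 0.51)]
log_book [([0.476, -0.234, -0.002], 0.8)]
side [0.76027739 1.06618257 1.24033707]
slide_a [([0.578, 0.141, 0.197], 0.51)]
slide_a_label [([0.606, 0.143, 0.22], 0.58)]
keeper_bar_tip [([0.501, 0.08, 0.049], 0.54), ([0.476, -0.231, 0.004], 0.18)]
log_book [([0.478, -0.233, 0.006], 0.67)]
```

View pics/crops.png

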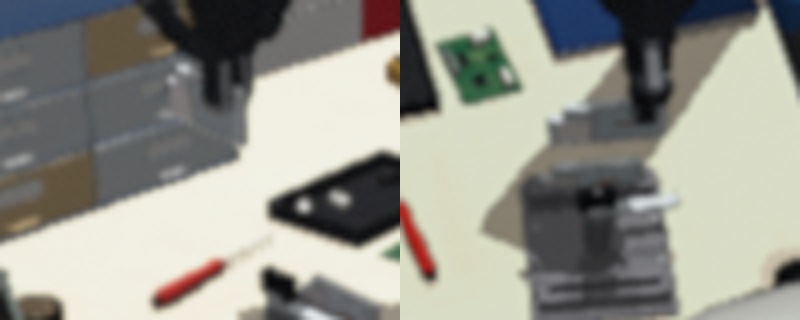

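In the side crop (camera on the +y side) the lifted slide's near face has the notch at its upper left (555,112), with the lighter label patch at that end. So the label faces +y. Moving over the book.

```bash
python3 -m jog '[{"fingers":0.0,"x":0.0137,"y":-0.0554,"z":0,"rx":0,"ry":0,"rz":0},{"fingers":0.0,"x":0.0137,"y":-0.0554,"z":0,"rx":0,"ry":0,"rz":0},{"fingers":0.0,"x":0.0137,"y":-0.0554,"z":0,"rx":0,"ry":0,"rz":0},{"fingers":0.0,"x":0.0137,"y":-0.0554,"z":0,"rx":0,"ry":0,"rz":0},{"fingers":0.0,"x":0.0137,"y":-0.0554,"z":0,"rx":0,"ry":0,"rz":0},{"fingers":0.0,"x":0.0137,"y":-0.0554,"z":0,"rx":0,"ry":0,"rz":0},{"fingers":0.0,"x":0.0137,"y":-0.0554,"z":0,"rx":0,"ry":0,"rz":0},{"fingers":0.0,"x":0,"y":0,"z":0,"rx":0,"ry":0,"rz":0}]'; python3 -c "
from h import *
print(r.get_obs()['joints'])"; python3 -m jog '[{"fingers":0.0,"x":0,"y":0,"z":0,"rx":-10,"ry":0,"rz":0},{"fingers":0.0,"x":0,"y":0,"z":0,"rx":-10,"ry":0,"rz":0},{"fingers":0.0,"x":0,"y":0,"z":0,"rx":0,"ry":0,"rz":0}]'; python3 -c "
from h import *
print(r.get_obs()['joints'],pose()[1].as_matrix()[:,1])"
```

```text
clock: 11.35
tcp_pos: [0.4182, -0.2401, 0.2287]
orientation: [-0.155, -3.136, 0.001]
contact_force: [0.1, 1.1, -1.4]
grip_width: 0.0067
gripper_force: 41.2
[ 1.38117737  0.38388361 -1.19368874  1.95028426  0.4064497   1.08111714
  1.48613608]
clock: 11.72
tcp_pos: [0.42, -0.2377, 0.2278]
orientation: [0.146, 3.074, 0.549]
contact_force: [0.2, 0.6, -0.2]
grip_width: 0.0071
gripper_force: 41.2
[ 1.51346951  0.57840345 -1.24050817  1.85069473  0.21552095  1.17439037
  1.69176214] [0.08933392 0.93389616 0.34620429]
```

```bash
python3 -m jog '[{"fingers":0.0,"x":0,"y":0,"z":0,"rx":-10,"ry":0,"rz":0},{"fingers":0.0,"x":0,"y":0,"z":0,"rx":-10,"ry":0,"rz":0},{"fingers":0.0,"x":0,"y":0,"z":0,"rx":0,"ry":0,"rz":0}]'; python3 -c "
from h import *
print(r.get_obs()['joints'],pose()[1].as_matrix()[:,1])"
```

```text
clock: 12.1
tcp_pos: [0.42, -0.2364, 0.227]
orientation: [0.136, 2.921, 1.067]
contact_force: [-0.6, 0.9, -0.9]
grip_width: 0.0069
gripper_force: 41.2
[ 1.56730136  0.79668076 -1.24834129  1.75993265  0.07701918  1.29434858
  1.80332311] [0.0722142  0.76113008 0.6445666 ]
```

```bash
python3 -m jog '[{"fingers":0.0,"x":0,"y":0,"z":0,"rx":-10,"ry":0,"rz":0},{"fingers":0.0,"x":0,"y":0,"z":0,"rx":-10,"ry":0,"rz":0},{"fingers":0.0,"x":0,"y":-0.028,"z":0.016,"rx":0,"ry":0,"rz":0},{"fingers":0.0,"x":0,"y":-0.028,"z":0.016,"rx":0,"ry":0,"rz":0},{"fingers":0.0,"x":0,"y":0,"z":0,"rx":0,"ry":0,"rz":0},{"fingers":0.0,"x":0,"y":0,"z":0,"rx":0,"ry":0,"rz":0},{"fingers":0.0,"x":0,"y":0,"z":0,"rx":0,"ry":0,"rz":0}]'; python3 - <<'E'
from h import *
t,Q=pose(); print(r.get_obs()['joints'],Q.as_matrix()[:,1], 'label', t+Q.apply([-.056,.004,.008]))
for cam in('scene','side'):
    snap(cam,cam+'2.png')
    for n in('slide_a','slide_a_label','open_slot','keeper_bar_tip','log_book','test_board','marker'): print(cam,n,[(np.round(k['xyz'],3).tolist(),round(k['score'],2)) for k in r.landmark_of(n,cam)][:3])
a,b=[cv2.imread('pics/%s2.png'%k) for k in('scene','side')]
f=lambda i:cv2.resize(i,(400,400),interpolation=cv2.INTER_CUBIC)
cv2.imwrite('pics/fin.png',np.hstack([f(a[120:280,190:390]),f(b[80:260,140:320])]))
E
```

```text
clock: 12.98
tcp_pos: [0.421, -0.2353, 0.1663]
orientation: [0.117, 2.682, 1.543]
contact_force: [-0.9, 0.0, -0.1]
grip_width: 0.0068
gripper_force: 41.2
[ 1.56294091  1.08244729 -1.18562144  1.70275935  0.005947    1.34577099
  1.90983944] [0.04265988 0.50089959 0.86445343] label [ 0.47755861 -0.2313118   0.16585656]
scene slide_a [([0.445, -0.217, 0.157], 0.53), ([0.475, -0.232, 0.166], 0.49), ([0.571, 0.02, 0.005], 0.45)]
scene slide_a_label [([0.476, -0.234, 0.167], 0.73)]
scene open_slot [([0.477, -0.232, 0.166], 0.38)]
scene keeper_bar_tip [([0.504, 0.086, 0.056], 0.7)]
scene log_book [([0.476, -0.234, -0.001], 0.9)]
scene test_board [([0.646, -0.161, -0.004], 0.7)]
scene marker [([0.473, -0.45, 0.001], 0.64)]
side slide_a [([0.45, -0.218, 0.149], 0.76), ([0.574, 0.024, 0.011], 0.57)]
side slide_a_label [([0.472, -0.234, 0.164], 0.58)]
side open_slot [([0.568, 0.025, 0.006], 0.92), ([0.595, 0.027, 0.024], 0.58)]
side keeper_bar_tip [([0.505, 0.078, 0.05], 0.57), ([0.574, 0.078, 0.068], 0.17)]
side log_book [([0.478, -0.234, 0.002], 0.8)]
side test_board [([0.644, -0.155, -0.005], 0.74)]
side marker [([0.475, -0.445, -0.005], 0.59)]
```

View pics/fin.png

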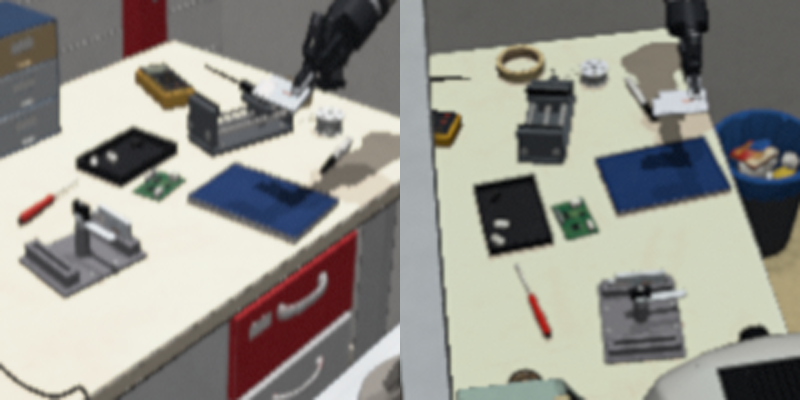

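The slide is held over the book, label face up and tipped about 60°. Its label is at (0.477, -0.233, 0.166). The keeper is open, the other slide is in its slot, and the other things haven't moved.

```bash
python3 -c "
from bench import r
print(r.get_obs()['gripper_force'], r.hand_in())"
```

```text
the job is handed in; nothing more can be done
41.243070513010025 None
```

I handed in the job with the keeper turned to its stop and its slide held by the clear end, label up at about 60°, 16–17 cm above the middle of the log book; the other slide was still in its slot and nothing else had moved, though hand-in returned no verdict.

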